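# Slide the snap die along its guide into the pocket

## Robot

A 7-joint arm with a two-finger parallel gripper is mounted at the origin on the work surface. World frame = base frame: x ahead of the robot, y to its left, z up, the work surface at z = 0. Lengths are in m, angles in rad, forces in N, time in s.
With the tool pointing down it reaches from about 0.425 to 0.825 m from the base axis. Payload 3.6 kg.
Tool frame: the origin (TCP) lies between the finger pads; the fingertips stand manip.nose_length ahead of it and the grasp point (between the pads) is the TCP (manip.nose_length is the distance from the TCP to the fingertips, in m); z points along the fingers, y is the line along which they close (so a half turn about z gives the same grasp; the last joint's range is limited). The gripper opens to 93 mm and grips with 3 to 60 N. Pads are 15 mm wide; open, the fingers measure 128 mm over their backs; the gripper's body (75 mm by 188 mm) begins 65 mm behind the grasp point.
Start: joints at [1.171, 0.615, -0.013, 1.423, 0.008, 1.103, -0.04], TCP at [0.237, -0.605, 0.238] pointing down, gripper open.
Joint ranges: [-3.12, 3.12], [-0.3, 2.06], [-1.34, 1.32], [0.26, 2.42], [-1.36, 4.5], [0.01, 1.98], [-2.84, 2.84]. Speed limits (rad/s): [2.79, 2.79, 3.14, 3.14, 3.14, 3.14, 3.14].

## Interface

Orientations are given as a unit quaternion [x, y, z, w].
In Python, from bench import manip gives the robot as it stands. The module is installed in compiled form; this text tells all that it offers.
- The arm moves only by the tool play_rows, never from a script. Its argument "increments" is text: rows parted by semicolons, each of 6 numbers parted by spaces: the shift along the tool's x, y, z in m, then the turn, a rotation vector about the tool's x, y, z in rad. A call has 1 to 20 rows; each row is the pose to reach, as a shift and turn from the pose commanded when the call began, along the tool's axes at that moment; what a row does not reach only later rows make up. A row lasts 1/10 s, in which the tool goes at most 50 mm and 8.59 degrees, less where a joint would pass 70% of its speed; a pose out of reach is approached as far as the arm can. A call with a gripper value outside its range is refused whole. "jaw" is the finger opening in m, from 0 to 0.093, set as the call begins (left out, the last holds). The fingers move at their own pace and stop on an object; "grip_force" is the grip in N (left out, the last holds). Time passes only in rows, so rows that repeat a pose let the fingers close. It gives the time, the measured TCP pose, the force, the opening and the grip force at its end, in the units of the state.
- manip.get_obs(): the state, without advancing time (a new reading comes with each control period).
- manip.grab_frame(name): name is "scene" or "top" or "wrist"; returns a dict with "frame" (480x640x3 uint8, red, green, blue), "fx", "fy", "cx", "cy" (pixels), "cam_to_world" (4x4, takes a point from camera to world coordinates). Camera axes: x right, y up, looking along -z (the intrinsics and any distortion apply to the point x, -y, -z); pixel columns grow to the right and rows downward; lengths in m; the calibration is good to about 2 mm. The wrist camera is an equidistant fisheye: a pixel r from the principal point sees the ray r / f radians off the axis. A picture is of the moment at which its call begins. There is no depth.
- manip.close_job(): hands the job in; it is judged then, once.
Trained networks look in a picture, given as the dict that the camera call returned (one of the last four; its "shot" number tells which), for a name from the list of things; names that differ only in an ending like _2 or _b are one class to them, and where a whole thing is asked for, a point or a joint stands for the part that bears it (a point fixed in the world has none). Each returns a list of dicts, best first, with "confidence" (0 to 1); they miss things now and then, are a little off and sometimes report something else, mostly with a low value. They report only what shows in the picture. A call takes as long as a camera call. They do not tell look-alikes from the thing itself.
- manip.spot_in(picture, query): "extent" ([left, top, right, bottom] in pixels, round what is visible of it).
- manip.trace(picture, query): "mask" (480x640 bool, what is visible of it) and "extent" ([left, top, right, bottom] in pixels, round what is visible of it).
- manip.mark_of(picture, query): "point" ([column, row] in pixels: a listed point, or the origin of a listed thing).
The state is a dict: "time_s": time; "joints": joint angles; "joint_velocities": joint speeds; "joint_efforts": joint torques, N m; "tcp_pos": TCP position; "tool_rot": TCP orientation; "contact_force": force on the tool from outside, world axes, zero at the start; "ft_torque": the same for the moment, N m; "width": finger opening in m; "grasp_force": force on a finger pad.
Only numpy, scipy, OpenCV 4.12 (cv2) and the standard library are available. Lean on these libraries where they do the work, as an engineer would, in place of code of your own. Each camera call takes 0.05 s, during which the arm holds its last target. There are 200 camera calls.

## Task

Take the smaller of the two steel snap dies by its stem, stand it flat in the wide open end of the die guide, and then slide it along the channel, without lifting it off the plate or forcing it, until it drops into the round pocket in the plate's floor. Leave it sitting flat and fully down in the pocket, let go of it, and leave the other things on the bench alone.

Things in the scene. Friction and masses are not known exactly. Their poses are not given: they have to be found in the camera images.
- die: The smaller die, loose, plain steel, about 0.1 to 0.2 kg: a flat disc 44 mm in diameter and 8 mm thick with an upright round stem in its middle, 16 mm in diameter, which rises from the disc's top (8 mm) to 38 mm above its underside. Stands on the bench, stem up. Origin: centre of the underside; z up along the stem.
- big_die: The larger die, loose, plain steel: disc 62 mm in diameter, 8 mm thick, with the same stem (16 mm, to 38 mm high). Too big for the channel; leave it alone. Origin: centre of the underside.
- guide: Die guide, fixed: two dark steel rails over a flat aluminium plate form a straight channel along its x axis. Origin: on the channel's centre line at bench level, z up. Plate top at z = 14 mm, rail tops at 20 mm: the die's 8 mm disc stands 2 mm proud, so fingers on the stem clear the rails. Straight channel 45.7 mm wide, x = -30 to +115 mm. The die drags on the plate with 0.3 to 2 N, up to about 6 N where it rubs on a rail; the plate is rigid.
- loading_end (a point): Middle of the guide's wide open loading end, on the plate's top (guide x = -95 mm). The loading end is 86 mm wide, from guide x = -125 to -72 mm; from there to x = -30 mm slanted rails narrow it evenly, like a funnel, to the channel's width. Axes as the guide's: +x points along the channel towards the pocket.
- search_mid (a point): Point on the plate's top, on the channel's centre line (guide x = 40 mm). The plate has one round pocket on this line, 46.5 mm wide, 4 mm deep, with a darker floor. Its place is not measured and differs each time: its centre is within 30 mm of this point, either way along the channel. A die free to sink drops 4 mm there and the pocket's wall stops it; pushing on over a few N tips it up, over 20 N is forcing.
- far_end (a point): Middle of the channel's closed far end, on the plate's top, at a dark steel cross bar of the rails' height (guide x = 115 mm). The pocket is always short of it.
- spool: Bare wooden thread spool, loose, 40 mm in diameter, 49 mm high, standing. Leave it alone. Origin: centre of its underside.
- oil: White plastic oil bottle with a black cap, loose, 42 mm in diameter, 85 mm high, standing. Leave it alone. Origin: centre of its underside.
Not all that is in view belongs to the job. Leave any blue or red look-alike of the die alone.

How it is judged:
On the way, in this order (a step that is already met when the one before it is completed fails the run):
1. the smaller die stands flat on the plate in the guide's wide loading end (x of die in the frame of guide between -0.135 and -0.06 m and y of die in the frame of guide between -0.03 and 0.03 m and z of die in the frame of guide between 0.0115 and 0.0165 m and angle between die's own z axis and vertical below 0.1 rad), for 0.2 s.
2. the die has been slid into the straight channel, still down on the plate (x of die in the frame of guide between -0.03 and 0.09 m and y of die in the frame of guide between -0.01 and 0.01 m and z of die in the frame of guide between 0.008 and 0.0165 m), for 0.1 s.
At the end, for the whole second after the job is handed in: The smaller die sits in the pocket: its underside within 1.5 mm of the pocket's floor (about 10 mm above the bench), in the channel between x = 4 and 76 mm of the guide and within 6 mm of its centre line, tilted less than 0.05 rad, at rest, and let go (x of die in the frame of guide between 0.004 and 0.076 m and y of die in the frame of guide between -0.006 and 0.006 m and z of die in the frame of guide between 0.008 and 0.0115 m and angle between die's own z axis and vertical below 0.05 rad and linear speed of die below 0.01 m/s and contact force between the fingers and die below 0.05 N); the robot touches nothing.
It fails at once if the die is lifted or lowered over the funnel or the channel, 5 to 30 mm off the plate (it must be slid in) (x of die in the frame of guide between -0.045 and 0.125 m and y of die in the frame of guide between -0.035 and 0.035 m and z of die in the frame of guide between 0.019 and 0.044 m).
It fails at once if the die is forced while it is slid: more than 20 N between it and the guide or its plate, once past the loading end (x of die in the frame of guide between -0.055 and 0.125 m and contact force between die and guide above 20 N).
It fails at once if the larger die is pushed more than 15 mm out of its place (distance of big_die from where it was at the start of the episode above 0.015 m).
It fails at once if the spool is pushed more than 15 mm out of its place (distance of spool from where it was at the start of the episode above 0.015 m).
It fails at once if the oil bottle is pushed more than 15 mm out of its place (distance of oil from where it was at the start of the episode above 0.015 m).
It also fails if it takes over 61 s, if anything falls off the work surface, if the arm or the gripper's body presses on something with over 40 N, if the wrist force passes 120 N, or if a joint passes its speed limit or range.

## Working session

There is one attempt and no reset: what is moved stays moved. The work goes in short steps, Python scripts to look and compute and a tool call to move; the robot and the scene stay as the last step left them, time stands still between calls to the robot, and variables do not carry over. Pictures are saved under pics/ and viewed, at most 10 in all, crops included, and the job is handed in when it is done.

Besides the shell and the picture viewer there is one more tool, called by a JSON object that holds its "method" and its "body", one argument or row to a line. play_rows: Moves the arm, as the interface text tells. Its arguments: {"type":"object","properties":{"increments":{"type":"string"},"jaw":{"type":"number"},"grip_force":{"type":"number"}},"required":["increments"]}

```bash
mkdir -p pics
cat > h.py <<'E'
import numpy as np, cv2
from bench import manip
from scipy.spatial.transform import Rotation as R
def px2w(p,uv,z,fish=False):
    u=(uv[0]-p["cx"])/p["fx"]; v=(uv[1]-p["cy"])/p["fy"]
    if fish:
        r=np.hypot(u,v); s=np.tan(r)/r if r>1e-9 else 1; u*=s; v*=s
    T=np.array(p["cam_to_world"]); d=T[:3,:3]@np.array([u,-v,-1]); o=T[:3,3]
    return o+d*(z-o[2])/d[2]
def w2px(p,X,fish=False):
    T=np.array(p["cam_to_world"]); c=T[:3,:3].T@(np.array(X)-T[:3,3]); u,v=c[0]/-c[2],-c[1]/-c[2]
    if fish:
        r=np.hypot(u,v); s=np.arctan(r)/r; u*=s; v*=s
    return p["cx"]+p["fx"]*u,p["cy"]+p["fy"]*v
def save(p,n,box=None,sc=1):
    f=p["frame"][:,:,::-1]
    if box: f=f[box[1]:box[3],box[0]:box[2]]
    cv2.imwrite("pics/"+n,cv2.resize(f,None,fx=sc,fy=sc,interpolation=cv2.INTER_CUBIC))
E
python3 - <<'E'
from h import *
np.set_printoptions(precision=4,suppress=True)
o=manip.get_obs(); print({k:o[k] for k in("time_s","tcp_pos","tool_rot","width","contact_force")},manip.nose_length)
P={n:manip.grab_frame(n) for n in("top","scene")}
for n,p in P.items():
    print(n,p["fx"],p["cx"],p["cy"],np.array(p["cam_to_world"]).round(3).tolist())
    for q,z in(("die",0),("big_die",0),("guide",0),("loading_end",.014),("search_mid",.014),("far_end",.014),("spool",0),("oil",0)):
        for d in manip.mark_of(p,q)[:4]: print(q,round(d["confidence"],2),np.round(d["point"],1),px2w(p,d["point"],z)[:2].round(4))
a=np.hstack([P["top"]["frame"],P["scene"]["frame"]])[:,:,::-1]
save(P["top"],"top1.png"); save(P["scene"],"scene1.png")
E
```

```text
{'time_s': 0.0, 'tcp_pos': array([ 0.2365, -0.6047,  0.2365]), 'tool_rot': array([ 0.9827,  0.1854, -0.0003, -0.0012]), 'width': 0.0934107942298977, 'contact_force': array([-0.0298,  0.1603, -0.6772])} 0.019
top 503.2094362439769 320.3537782760828 237.2358050667492 [[0.025, 0.997, -0.075, 0.512], [-0.999, 0.023, -0.021, -0.035], [-0.019, 0.076, 0.997, 0.873], [0.0, 0.0, 0.0, 1.0]]
die 0.89 [200.2 216.8] [0.6091 0.1952]
die 0.87 [147.6 178.9] [0.6743 0.2915]
die 0.85 [154.5 229.1] [0.5856 0.2748]
big_die 0.8 [162.1 300.3] [0.462  0.2553]
guide 0.56 [333.9 248.7] [ 0.5587 -0.0404]
loading_end 0.56 [277.6 245.5] [0.5612 0.0562]
search_mid 0.9 [354.1 253.1] [ 0.5513 -0.0749]
far_end 0.81 [401.8 258.4] [ 0.5442 -0.1561]
spool 0.86 [512.8 321. ] [ 0.4426 -0.3482]
spool 0.43 [329.9 247.3] [ 0.561  -0.0334]
oil 0.76 [311.8 169.8] [0.6967 0.0017]
oil 0.5 [154.1 231.4] [0.5815 0.2753]
scene 617.2665771896626 320.23510521006335 243.42029189622707 [[0.734, -0.419, 0.535, 1.197], [0.679, 0.471, -0.563, -0.73], [-0.016, 0.776, 0.63, 0.827], [0.0, 0.0, 0.0, 1.0]]
die 0.8 [416.5 226.4] [0.6123 0.1936]
die 0.72 [461.5 215.6] [0.6639 0.2926]
die 0.7 [429.2 206.9] [0.5908 0.2723]
die 0.35 [360.  240.5] [0.5516 0.0734]
big_die 0.79 [380.5 189.6] [0.4639 0.2539]
guide 0.75 [327.6 265.3] [ 0.5541 -0.0323]
loading_end 0.82 [359.1 242.4] [0.5652 0.0537]
search_mid 0.63 [308.8 273. ] [ 0.5529 -0.0859]
far_end 0.8 [279.9 288.1] [ 0.5414 -0.1545]
spool 0.81 [165.5 319.6] [ 0.4328 -0.3462]
spool 0.73 [276.5 287.2] [ 0.5233 -0.1473]
oil 0.57 [390.9 287.8] [0.691  0.0006]
```

View pics/top1.png

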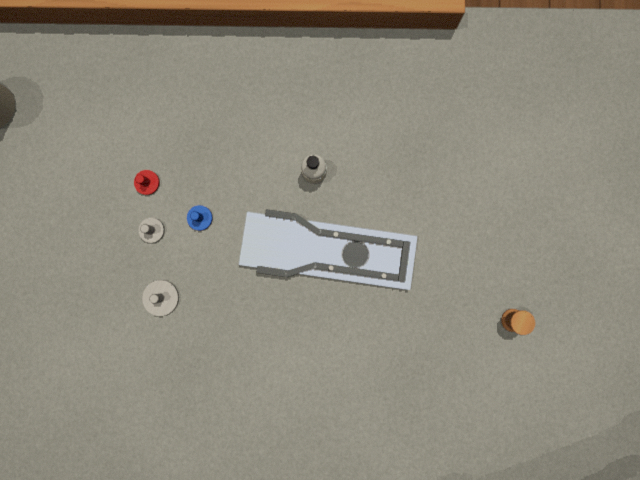

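View pics/scene1.png

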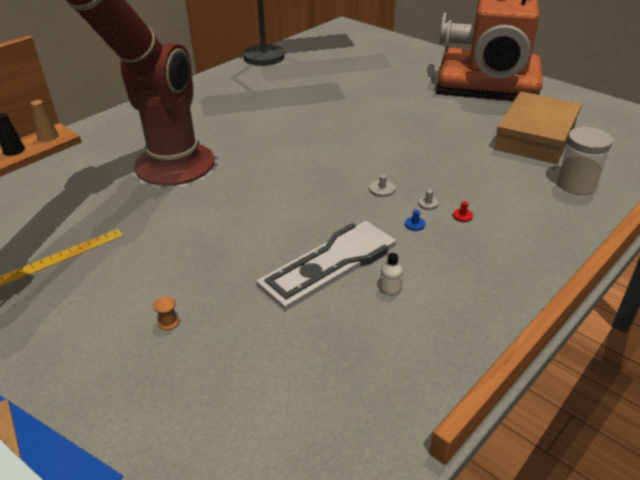

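Top view: the candidates are the blue look-alike (200,217), the red look-alike (147,182), the plain small die (151,230) and the big plain die (160,298). I choose the plain small one. The guide runs from the loading end at (277,245) to the cross bar at (403,259), with the dark pocket at (355,254). The scene view shows the same layout: plain small die at (429,201), bottle at (391,275), pocket at (311,270).

```bash
cat >> h.py <<'E'
np.set_printoptions(precision=4,suppress=True)
def yaw(): 
    X=R.from_quat(manip.get_obs()["tool_rot"]).as_matrix()[:,0]; return np.arctan2(X[1],X[0])
def plan(pos,yw):
    o=manip.get_obs(); r=R.from_quat(o["tool_rot"])
    t=R.from_euler("z",yw)*R.from_quat([1,0,0,0])
    print("shift",r.inv().apply(np.array(pos)-o["tcp_pos"]),"turn",(r.inv()*t).as_rotvec())
E
python3 - <<'E'
from h import *
P=[manip.grab_frame(n) for n in("top","scene")]
save(P[0],"crop1.png",(110,150,230,330),4)
for p,uv in zip(P,((151,230),(429,201))):
    for d in manip.trace(p,"die")[:4]:
        m=d["mask"]; ys,xs=np.nonzero(m)
        if np.hypot(xs.mean()-uv[0],ys.mean()-uv[1])<15:
            w=np.array([px2w(p,(x,y),.004)[:2] for x,y in zip(xs,ys)])
            print(d["extent"],m.sum(),w.mean(0),w.min(0),w.max(0))
    # pocket: dark blob
    f=cv2.cvtColor(p["frame"],cv2.COLOR_RGB2GRAY)
    c=(355,254) if uv[0]==151 else (311,270)
    n,l,s,ce=cv2.connectedComponentsWithStats((f<110).astype(np.uint8)); i=l[c[1],c[0]]
    print("pocket",i,s[i],ce[i],px2w(p,ce[i],.010))
L=np.array([.563,.055]);F=np.array([.543,-.1555]);d=(F-L)/np.linalg.norm(F-L);print(np.linalg.norm(F-L),d, "yaw",np.arctan2(d[0],-d[1]))
plan((.588,.273,.16),np.arctan2(d[0],-d[1]))
E
```

```text
[140.7, 220.2, 163.0, 244.2] 531 [0.5834 0.2788] [0.5623 0.2563] [0.6047 0.3009]
pocket 8 [ 265  209  144   73 1968] [353.624  248.5467] [ 0.5593 -0.0741  0.01  ]
[419.5, 192.4, 439.5, 211.6] 252 [0.5778 0.2849] [0.5505 0.253 ] [0.6043 0.3269]
pocket 103 [ 256  223  143   88 2380] [324.6092 269.3567] [ 0.5657 -0.0538  0.01  ]
0.21144798414740207 [-0.0946 -0.9955] yaw -0.09472751623329591
shift [ 0.6471 -0.69    0.0777] turn [-0.0001 -0.      0.4676]
```

View pics/crop1.png

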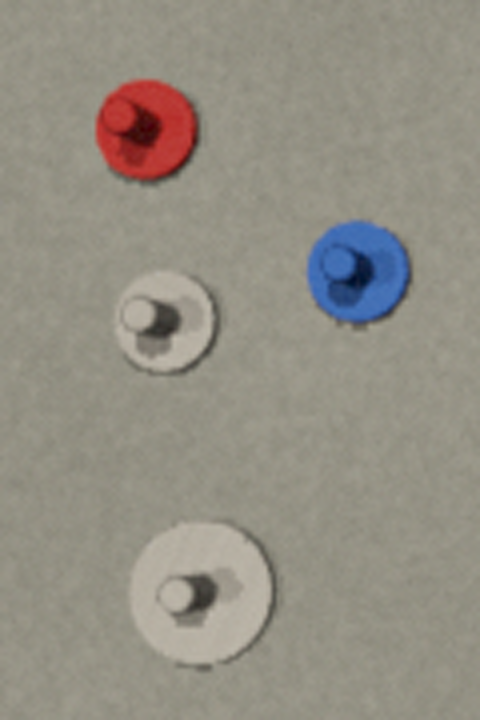

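The crop confirms the choice: the plain small disc is at crop (166,322), i.e. pixel (151.5,230.5). It is the same size as the red and blue look-alikes, and the big die below it is clearly larger. I'll move above it.

{"method": "play_rows", "body": {
  "increments": "0.646 -0.695 0.03 0 0 0.468;0.646 -0.695 0.03 0 0 0.468;0.646 -0.695 0.03 0 0 0.468;0.646 -0.695 0.03 0 0 0.468;0.646 -0.695 0.03 0 0 0.468;0.646 -0.695 0.03 0 0 0.468;0.646 -0.695 0.03 0 0 0.468;0.646 -0.695 0.03 0 0 0.468;0.646 -0.695 0.03 0 0 0.468;0.646 -0.695 0.03 0 0 0.468;0.646 -0.695 0.03 0 0 0.468;0.646 -0.695 0.03 0 0 0.468;0.646 -0.695 0.03 0 0 0.468;0.646 -0.695 0.03 0 0 0.468;0.646 -0.695 0.03 0 0 0.468;0.646 -0.695 0.03 0 0 0.468;0.646 -0.695 0.03 0 0 0.468;0.646 -0.695 0.03 0 0 0.468;0.646 -0.695 0.078 0 0 0.468;0.646 -0.695 0.078 0 0 0.468",
  "jaw": 0.045,
  "grip_force": 10
}}

```text
time_s: 3.1
tcp_pos: [0.5838, 0.2824, 0.1568]
tool_rot: [0.999, -0.045, -0.002, -0.001]
contact_force: [-0.7, -1.2, -0.0]
width: 0.0448
grasp_force: 0.0
```

Run:
```python
from h import *
p=manip.grab_frame("wrist"); save(p,"w1.png")
print(p["fx"],p["cx"],p["cy"],np.array(p["cam_to_world"])[:3,3])
for q in("die","blah")[:1]:
  for d in manip.trace(p,q)[:4]: 
    e=d["extent"]; ys,xs=np.nonzero(d["mask"]); print(q,d["confidence"],e,px2w(p,((e[0]+e[2])/2,(e[1]+e[3])/2),.006,True))
    w=np.array([px2w(p,(x,y),.008,True)[:2] for x,y in zip(xs,ys)]); print(w.min(0),w.max(0))
  for d in manip.mark_of(p,q)[:4]: print(d["confidence"],d["point"],px2w(p,d["point"],0,True))
print(manip.get_obs()["tcp_pos"],yaw())
```

```text
371.64829954431775 321.6658740069287 238.4776223167577 [0.6669 0.2758 0.3031]
die 0.8 [272.9, 95.1, 327.9, 155.0] [0.6691 0.2929 0.006 ]
[0.6463 0.2711] [0.691  0.3149]
die 0.73 [298.0, 197.4, 353.8, 250.6] [0.5865 0.28   0.006 ]
[0.5626 0.2586] [0.6067 0.3024]
die 0.65 [395.4, 164.2, 450.2, 221.4] [0.6064 0.1974 0.006 ]
[0.5858 0.1757] [0.6301 0.2207]
die 0.18 [585.9, 74.1, 639.2, 123.3] [ 0.6919 -0.0124  0.006 ]
[ 0.6717 -0.0554] [0.7205 0.0244]
0.95 [327.2, 222.4] [0.5862 0.2789 0.    ]
0.73 [302.3, 126.1] [0.6681 0.2918 0.    ]
0.59 [422.2, 189.8] [0.6078 0.1963 0.    ]
[0.5844 0.2777 0.1584] -0.09341506929448613
```

View pics/w1.png

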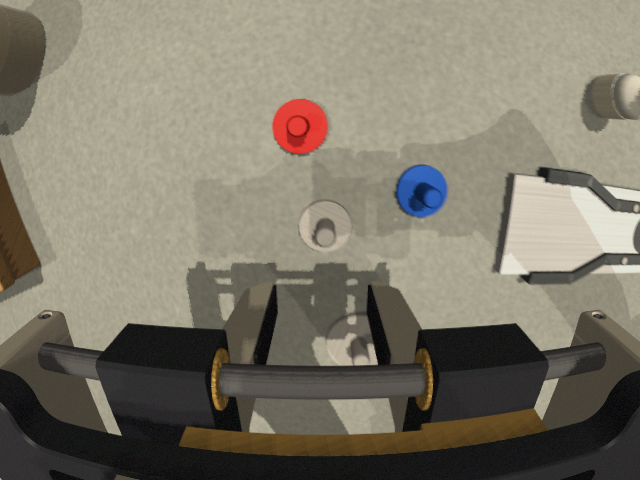

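The wrist view shows the plain die at pixel (325,226) between the fingers, with the red (300,127) and blue (422,190) clear of it. That gives (0.585, 0.280), which matches the top camera. Descending.

{"method": "play_rows", "body": {
  "increments": "0.0005 -0.002 0.04 0 0 0;0.0005 -0.002 0.08 0 0 0;0.0005 -0.002 0.1 0 0 0;0.0005 -0.002 0.115 0 0 0;0.0005 -0.002 0.122 0 0 0;0.0005 -0.002 0.127 0 0 0;0.0005 -0.002 0.127 0 0 0;0.0005 -0.002 0.127 0 0 0"
}}

```text
time_s: 4.05
tcp_pos: [0.5867, 0.2795, 0.0339]
tool_rot: [0.999, -0.048, 0.001, -0.001]
contact_force: [-0.3, -0.3, 0.1]
width: 0.0449
grasp_force: 0.0
```

{"method": "play_rows", "body": {
  "increments": "0 0 0 0 0 0;0 0 0 0 0 0;0 0 0 0 0 0;0 0 0 0 0 0;0 0 0 0 0 0;0 0 0 0 0 0;0 0 0 0 0 0;0 0 0 0 0 0",
  "jaw": 0.0,
  "grip_force": 20
}}

```text
time_s: 4.85
tcp_pos: [0.586, 0.2792, 0.0328]
tool_rot: [0.999, -0.048, 0.0, -0.0]
contact_force: [-0.1, 0.2, 1.3]
width: 0.0148
grasp_force: 20.0
```

{"method": "play_rows", "body": {
  "increments": "0 0 -0.03 0 0 0;0 0 -0.07 0 0 0;0 0 -0.07 0 0 0;0 0.03 -0.07 0 0 0;0 0.07 -0.07 0 0 0;-0.001 0.11 -0.07 0 0 0;-0.001 0.15 -0.07 0 0 0;-0.001 0.18 -0.07 0 0 0;-0.001 0.21 -0.07 0 0 0;-0.001 0.22 -0.07 0 0 0;-0.001 0.22 -0.07 0 0 0;-0.001 0.22 -0.07 0 0 0;-0.001 0.22 -0.07 0 0 0"
}}

```text
time_s: 6.15
tcp_pos: [0.5641, 0.0632, 0.1025]
tool_rot: [0.999, -0.046, 0.0, -0.001]
contact_force: [-0.1, -0.5, -1.8]
width: 0.0154
grasp_force: 20.0
```

Run:
```python
from h import *
for n in("wrist","top"):
    p=manip.grab_frame(n); fi=n=="wrist"
    if fi: save(p,"w2.png")
    else: save(p,"t2.png",(230,190,430,310),4)
    for q in("guide","loading_end","search_mid","far_end","die"):
        for d in manip.mark_of(p,q)[:2]: print(n,q,round(d["confidence"],2),np.round(d["point"],1),px2w(p,d["point"],0 if q=="guide" else .014,fi)[:2])
o=manip.get_obs();print(o["tcp_pos"],yaw(),o["width"],o["time_s"],R.from_quat(o["tool_rot"]).as_matrix()[:,2])
```

```text
wrist guide 0.68 [458.1 250.1] [ 0.5518 -0.0359]
wrist loading_end 0.97 [331.2 249.6] [0.5659 0.058 ]
wrist search_mid 0.7 [516.4 253.6] [ 0.5495 -0.0788]
wrist search_mid 0.43 [399.4  55.9] [0.6892 0.0041]
wrist far_end 0.85 [588.2 255.7] [ 0.5397 -0.1523]
wrist die 0.78 [324.4 289.2] [0.5373 0.0651]
wrist die 0.75 [ 36.4 152.4] [0.6649 0.2795]
top guide 0.78 [331.8 249.2] [ 0.5578 -0.0367]
top loading_end 0.77 [276.6 245.7] [0.5608 0.0579]
top search_mid 0.81 [353.4 252.4] [ 0.5525 -0.0737]
top far_end 0.85 [398. 261.] [ 0.5397 -0.1497]
top die 0.81 [146.3 182. ] [0.6662 0.2883]
[0.564  0.0602 0.1027] -0.09535062863895814 0.015007525337785944 6.75 [ 0.0001  0.0001 -1.    ]
```

View pics/w2.png

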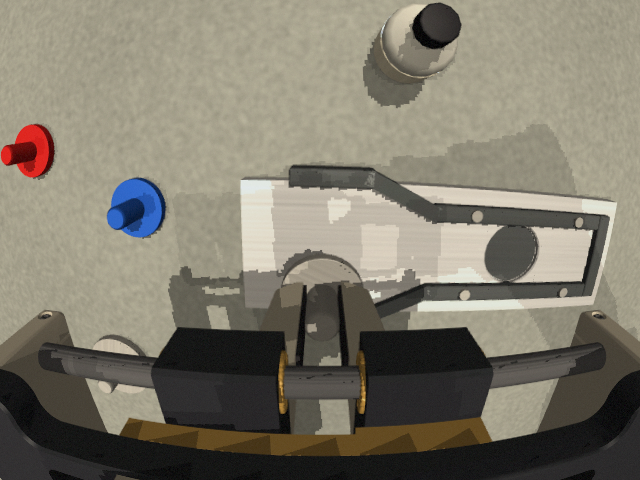

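View pics/t2.png

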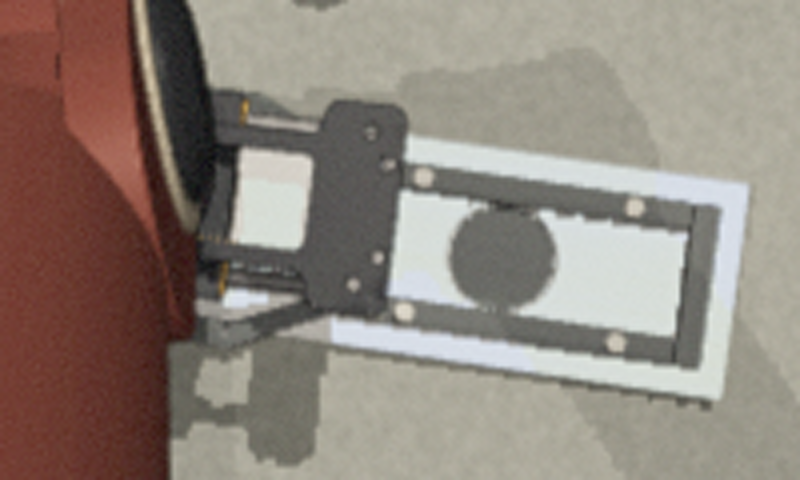

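Wrist view: the die is held at about (321,290) over the loading end, and the pocket is at (511,253). In the top crop the pocket centre is (502,258), i.e. pixel (355.5,254.5), and the inner bar face is at about (401.5,259.5).

Run:
```python
from h import *
t=manip.grab_frame("top"); w=manip.grab_frame("wrist")
def g(p,uv,z,f=False): return px2w(p,uv,z,f)[:2]
for n,a in dict(pocket=(355.5,254.5,.012),cA=(329.3,251,.02),cB=(401.3,260.3,.02)).items(): print("top",n,g(t,a[:2],a[2]))
for n,a in dict(pocket=(511,253,.012),railU0=(438,222,.02),railU1=(587,230,.02),railL0=(425,284,.02),railL1=(584,283,.02),bar=(587,256,.02)).items(): print("wr",n,g(w,a[:2],a[2],True))
L=np.array([.563,.0575]);F=np.array([.5405,-.152]);d=(F-L)/np.linalg.norm(F-L);print(d,np.arctan2(d[0],-d[1]))
```

```text
top pocket [ 0.5491 -0.0774]
top cA [ 0.5536 -0.0325]
top cB [ 0.5408 -0.1545]
wr pocket [ 0.5489 -0.0785]
wr railU0 [ 0.58   -0.0172]
wr railU1 [ 0.5632 -0.1457]
wr railL0 [ 0.5363 -0.008 ]
wr railL1 [ 0.5173 -0.1507]
wr bar [ 0.5412 -0.1493]
[-0.1068 -0.9943] -0.10698847453133749
```

{"method": "play_rows", "body": {
  "increments": "0 0 0.015 0 0 0.012;0 0 0.03 0 0 0.012;0 0 0.04 0 0 0.012;0 0 0.047 0 0 0.012;0 0 0.052 0 0 0.012;0 0 0.054 0 0 0.012;0 0 0.055 0 0 0.012;0 0 0.055 0 0 0.012;0 0 0.055 0 0 0.012"
}}

```text
time_s: 7.75
tcp_pos: [0.5643, 0.0603, 0.0481]
tool_rot: [0.999, -0.054, 0.0, -0.0]
contact_force: [0.2, 0.6, -0.5]
width: 0.0154
grasp_force: 20.0
```

{"method": "play_rows", "body": {
  "increments": "0 0 0.0005 0 0 0;0 0 0.001 0 0 0;0 0 0.001 0 0 0;0 0 0.001 0 0 0"
}}

```text
time_s: 8.15
tcp_pos: [0.5641, 0.0603, 0.0468]
tool_rot: [0.999, -0.054, 0.0, -0.0]
contact_force: [0.0, -0.5, -0.4]
width: 0.015
grasp_force: 20.0
```

{"method": "play_rows", "body": {
  "increments": "0 0 0 0 0 0;0 0 0 0 0 0;0 0 0 0 0 0;0 0 0 0 0 0;0 0 0.002 0 0 0;0 0 0.0035 0 0 0;0 0 0.0035 0 0 0;0 0 0.0035 0 0 0",
  "jaw": 0.022
}}

```text
time_s: 8.95
tcp_pos: [0.5639, 0.0603, 0.0431]
tool_rot: [0.999, -0.054, -0.0, -0.0]
contact_force: [0.2, -0.8, 0.1]
width: 0.0222
grasp_force: 0.0
```

{"method": "play_rows", "body": {
  "increments": "0 0 0 0 0 0;0 0 0 0 0 0;0 0 0 0 0 0;0 0 0 0 0 0;0 0 0 0 0 0",
  "jaw": 0.0,
  "grip_force": 4
}}

```text
time_s: 9.45
tcp_pos: [0.564, 0.0603, 0.0432]
tool_rot: [0.999, -0.054, 0.0, -0.0]
contact_force: [0.3, -0.2, -0.3]
width: 0.016
grasp_force: 4.0
```

Run:
```python
from h import *
p=manip.grab_frame("wrist"); save(p,"w3.png",(200,130,640,400),1.8)
for d in manip.trace(p,"die")[:3]: print(d["confidence"],d["extent"])
o=manip.get_obs();print(o["tcp_pos"],yaw(),o["width"],o["grasp_force"],o["contact_force"],o["time_s"])
```

```text
0.76 [48.2, 193.0, 123.2, 270.9]
0.69 [283.0, 251.8, 366.1, 344.6]
[0.564  0.0603 0.0432] -0.1071396533374251 0.01614140200895267 4.00000470384839 [0.3402 0.7828 0.1477] 9.55
```

View pics/w3.png

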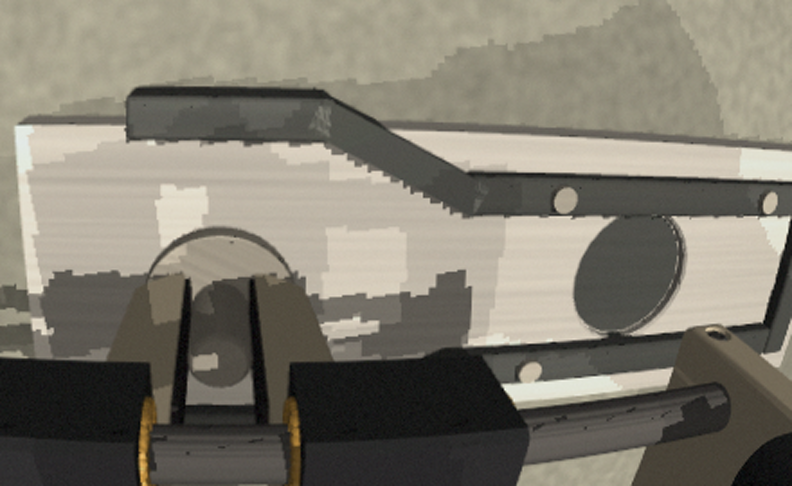

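The wrist crop shows the die flat on the plate in the loading end at crop (221,300), with its stem between the fingers. The pocket is ahead at crop (628,275). I'll slide it gently into the funnel.

{"method": "play_rows", "body": {
  "increments": "0 0.003 0 0 0 0;0 0.007 0 0 0 0;0 0.011 0 0 0 0;0 0.015 0 0 0 0;0 0.019 0 0 0 0;0 0.023 0 0 0 0;0 0.027 0 0 0 0;0 0.031 0 0 0 0;0 0.035 0 0 0 0;0 0.039 0 0 0 0;0 0.043 0 0 0 0;0 0.047 0 0 0 0;0 0.05 0 0 0 0;0 0.05 0 0 0 0"
}}

```text
time_s: 10.95
tcp_pos: [0.5585, 0.0094, 0.0432]
tool_rot: [0.999, -0.054, -0.0, 0.0]
contact_force: [0.4, -1.7, -0.2]
width: 0.0161
grasp_force: 4.0
```

{"method": "play_rows", "body": {
  "increments": "0 0.0015 0 0 0 0;0 0.003 0 0 0 0;0 0.0045 0 0 0 0;0 0.006 0 0 0 0;0 0.0075 0 0 0 0;0 0.009 0 0 0 0;0 0.0105 0 0 0 0;0 0.012 0 0 0 0;0 0.0135 0 0 0 0;0 0.015 0 0 0 0"
}}

```text
time_s: 11.95
tcp_pos: [0.5581, -0.0038, 0.0434]
tool_rot: [0.999, -0.053, 0.001, -0.001]
contact_force: [2.8, 2.5, -0.5]
width: 0.0161
grasp_force: 4.0
```

{"method": "play_rows", "body": {
  "increments": "0.001 0 0 0 0 0;0.002 0 0 0 0 0;0.002 0 0 0 0 0"
}}

```text
time_s: 12.25
tcp_pos: [0.5586, -0.0046, 0.0432]
tool_rot: [0.999, -0.054, -0.001, 0.0]
contact_force: [-0.8, 1.7, 1.5]
width: 0.0154
grasp_force: 4.0
```

{"method": "play_rows", "body": {
  "increments": "0 0.001 0 0 0 0;0 0.002 0 0 0 0;0 0.003 0 0 0 0;0 0.004 0 0 0 0;0 0.005 0 0 0 0;0 0.006 0 0 0 0"
}}

```text
time_s: 12.85
tcp_pos: [0.5586, -0.0107, 0.0432]
tool_rot: [0.999, -0.054, 0.0, -0.0]
contact_force: [0.4, 1.6, 0.2]
width: 0.016
grasp_force: 4.0
```

{"method": "play_rows", "body": {
  "increments": "0 0.002 0 0 0 0;0 0.004 0 0 0 0;0 0.006 0 0 0 0;0 0.008 0 0 0 0;0 0.01 0 0 0 0;0 0.012 0 0 0 0;0 0.014 0 0 0 0;0 0.016 0 0 0 0;0 0.018 0 0 0 0;0 0.02 0 0 0 0;0 0.022 0 0 0 0;0 0.022 0 0 0 0"
}}

```text
time_s: 14.05
tcp_pos: [0.5559, -0.033, 0.0432]
tool_rot: [0.999, -0.054, -0.0, 0.0]
contact_force: [-0.6, 0.4, 1.7]
width: 0.0158
grasp_force: 4.0
```

{"method": "play_rows", "body": {
  "increments": "0 0 0 0 0 0;0 0 0 0 0 0;0 0 0 0 0 0",
  "jaw": 0.018
}}

```text
time_s: 14.35
tcp_pos: [0.5556, -0.0333, 0.0429]
tool_rot: [0.999, -0.054, -0.0, 0.001]
contact_force: [-0.1, 0.7, -0.5]
width: 0.0181
grasp_force: 0.0
```

Run:
```python
from h import *
p=manip.grab_frame("wrist"); save(p,"w4.png",(200,130,640,400),1.8)
for d in manip.trace(p,"die")[:3]: print(d["confidence"],d["extent"])
o=manip.get_obs();print(o["tcp_pos"],yaw(),o["width"],o["grasp_force"],o["contact_force"],o["time_s"])
```

```text
0.83 [283.6, 253.5, 364.5, 344.6]
0.62 [0.1, 207.5, 17.7, 267.0]
[ 0.5558 -0.0329  0.043 ] -0.10752218408754435 0.01788126429000089 0.0 [-0.1156  0.0449 -0.0015] 14.45
```

View pics/w4.png

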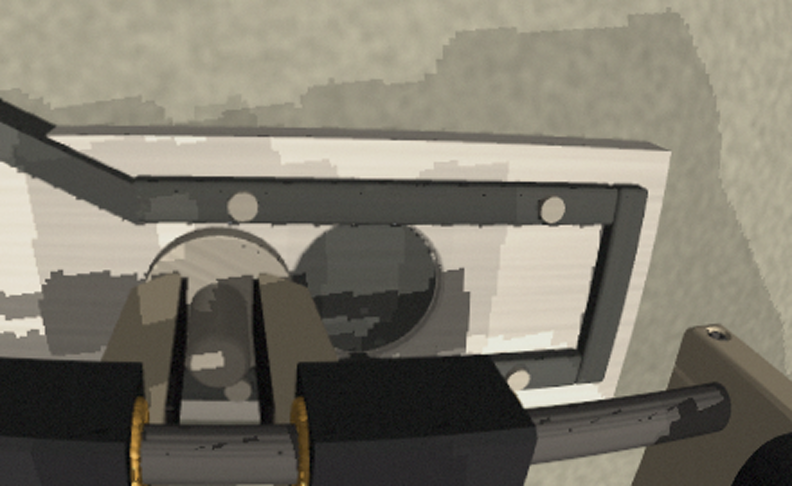

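The wrist crop shows the die in the channel at crop (221,300), straight, with the pocket ahead at crop (368,290), about 45 mm away centre to centre. The jaw is now a loose cage, so the die is free to sink.

{"method": "play_rows", "body": {
  "increments": "0 0.0015 0 0 0 0;0 0.0035 0 0 0 0;0 0.0055 0 0 0 0;0 0.0075 0 0 0 0;0 0.0095 0 0 0 0;0 0.0115 0 0 0 0;0 0.0135 0 0 0 0;0 0.0155 0 0 0 0;0 0.0175 0 0 0 0;0 0.0195 0 0 0 0;0 0.0215 0 0 0 0;0 0.0235 0 0 0 0;0 0.0255 0 0 0 0;0 0.0275 0 0 0 0;0 0.0295 0 0 0 0;0 0.0315 0 0 0 0;0 0.033 0 0 0 0;0 0.034 0 0 0 0;0 0.035 0 0 0 0;0 0.035 0 0 0 0"
}}

```text
time_s: 16.45
tcp_pos: [0.5524, -0.0676, 0.0432]
tool_rot: [0.999, -0.054, 0.0, 0.0]
contact_force: [1.4, 1.4, 2.5]
width: 0.0182
grasp_force: 1.3
```

{"method": "play_rows", "body": {
  "increments": "0 0.0005 0 0 0 0;0 0.001 0 0 0 0;0 0.0015 0 0 0 0;0 0.002 0 0 0 0;0 0.0025 0 0 0 0;0 0.003 0 0 0 0;0 0.0035 0 0 0 0;0 0.004 0 0 0 0;0 0.0045 0 0 0 0;0 0.005 0 0 0 0;0 0.0055 0 0 0 0;0 0.006 0 0 0 0"
}}

```text
time_s: 17.65
tcp_pos: [0.5512, -0.0734, 0.043]
tool_rot: [0.999, -0.054, -0.0, 0.0]
contact_force: [0.4, 0.9, -1.8]
width: 0.0176
grasp_force: 1.0
```

{"method": "play_rows", "body": {
  "increments": "0 0.0005 0 0 0 0;0 0.001 0 0 0 0;0 0.0015 0 0 0 0;0 0.002 0 0 0 0;0 0.0025 0 0 0 0;0 0.003 0 0 0 0"
}}

```text
time_s: 18.25
tcp_pos: [0.5511, -0.076, 0.0432]
tool_rot: [0.999, -0.054, -0.0, -0.0]
contact_force: [-0.2, 1.4, -0.4]
width: 0.018
grasp_force: 0.4
```

{"method": "play_rows", "body": {
  "increments": "0 0.0005 0 0 0 0;0 0.001 0 0 0 0;0 0.0015 0 0 0 0;0 0.002 0 0 0 0"
}}

```text
time_s: 18.65
tcp_pos: [0.5512, -0.0779, 0.0433]
tool_rot: [0.999, -0.053, 0.0, -0.0]
contact_force: [1.2, 0.7, -0.6]
width: 0.0179
grasp_force: 0.5
```

Run:
```python
from h import *
p=manip.grab_frame("wrist"); save(p,"w5.png",(200,130,640,400),1.8)
o=manip.get_obs();print(o["tcp_pos"],yaw(),o["width"],o["grasp_force"],o["contact_force"],o["time_s"])
```

```text
[ 0.5512 -0.0781  0.0432] -0.1071338057992301 0.017704568368282037 0.5284942500293255 [-0.3369  0.933  -0.4894] 18.7
```

View pics/w5.png

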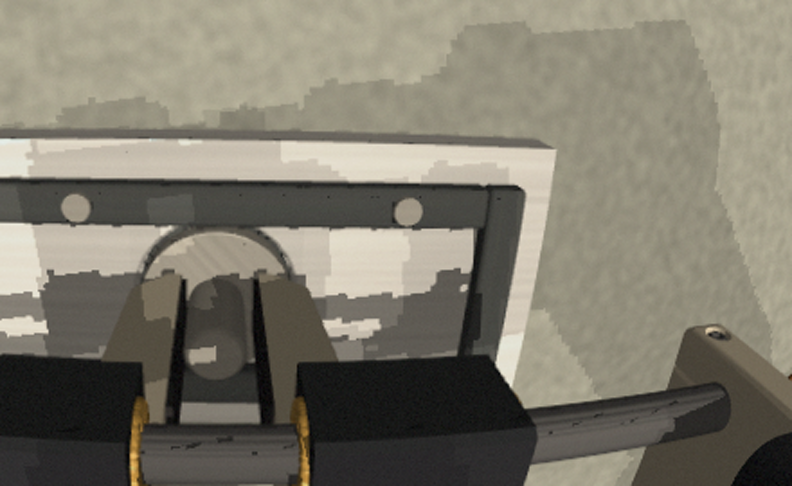

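The wrist crop shows the disc at crop (218,300) within a dark ring, so it is at the pocket and perhaps already sunk. I'll creep on and watch the force.

{"method": "play_rows", "body": {
  "increments": "0 0.0005 0 0 0 0;0 0.001 0 0 0 0;0 0.001 0 0 0 0"
}}

```text
time_s: 19.0
tcp_pos: [0.5511, -0.0792, 0.0432]
tool_rot: [0.999, -0.054, 0.0, -0.0]
contact_force: [0.1, 0.4, 0.3]
width: 0.0184
grasp_force: 0.5
```

Run:
```python
from h import *
p=manip.grab_frame("wrist")
for d in manip.trace(p,"die")[:3]: print(d["confidence"],d["extent"])
o=manip.get_obs();print(o["tcp_pos"],yaw(),o["width"],o["grasp_force"],o["contact_force"],o["time_s"])
```

```text
0.67 [278.6, 253.0, 362.9, 342.8]
[ 0.5511 -0.0792  0.0432] -0.10719802655898807 0.01822889797122591 0.49623845145106316 [ 1.095   0.9449 -0.3474] 19.1
```

{"method": "play_rows", "body": {
  "increments": "0 0.0005 0 0 0 0;0 0.001 0 0 0 0;0 0.0015 0 0 0 0;0 0.0015 0 0 0 0"
}}

```text
time_s: 19.5
tcp_pos: [0.5513, -0.0799, 0.0433]
tool_rot: [0.999, -0.053, 0.0, -0.001]
contact_force: [0.9, 2.1, 0.8]
width: 0.0179
grasp_force: 1.5
```

{"method": "play_rows", "body": {
  "increments": "0 0.0005 0 0 0 0;0 0.001 0 0 0 0;0 0.001 0 0 0 0"
}}

```text
time_s: 19.8
tcp_pos: [0.5514, -0.0802, 0.0435]
tool_rot: [0.999, -0.053, 0.001, -0.001]
contact_force: [0.8, 4.8, 2.2]
width: 0.0183
grasp_force: 2.6
```

The force is rising and the tool has stopped, so the die is against the pocket wall. I'll back off and open the jaw.

{"method": "play_rows", "body": {
  "increments": "0 -0.001 0 0 0 0;0 -0.0022 0 0 0 0;0 -0.0022 0 0 0 0"
}}

```text
time_s: 20.1
tcp_pos: [0.5512, -0.0797, 0.0432]
tool_rot: [0.999, -0.054, 0.0, 0.0]
contact_force: [0.8, 1.3, 1.5]
width: 0.0183
grasp_force: 1.5
```

{"method": "play_rows", "body": {
  "increments": "0 0 0 0 0 0;0 0 0 0 0 0;0 0 0 0 0 0;0 0 0 0 0 0;0 0 -0.01 0 0 0;0 0 -0.03 0 0 0;0 0 -0.06 0 0 0;0 0 -0.1 0 0 0;0 0 -0.1 0 0 0;0 0 -0.1 0 0 0",
  "jaw": 0.034
}}

```text
time_s: 21.1
tcp_pos: [0.5514, -0.0796, 0.1446]
tool_rot: [0.999, -0.054, 0.001, 0.0]
contact_force: [-0.3, 0.4, -0.4]
width: 0.0337
grasp_force: 0.0
```

Run:
```python
from h import *
p=manip.grab_frame("wrist"); save(p,"w6.png",(200,130,460,310),3)
for d in manip.trace(p,"die")[:3]:
    e=d["extent"]; m=((e[0]+e[2])/2,(e[1]+e[3])/2); print(d["confidence"],e,px2w(p,m,.018,True))
print(np.array(p["cam_to_world"])[:3,3], w2px(p,(.549,-.0785,.01),True))
o=manip.get_obs();print(o["tcp_pos"],o["width"],o["contact_force"],o["time_s"])
```

```text
0.96 [295.5, 210.6, 350.6, 262.6] [ 0.5516 -0.0796  0.018 ]
0.92 [11.5, 183.0, 57.3, 231.3] [0.6101 0.1877 0.018 ]
[ 0.6335 -0.0874  0.2915] (np.float64(321.99328165877273), np.float64(236.9927198021797))
[ 0.5501 -0.0794  0.1426] 0.03409260691266521 [-0.4042  0.3009 -0.181 ] 21.2
```

View pics/w6.png

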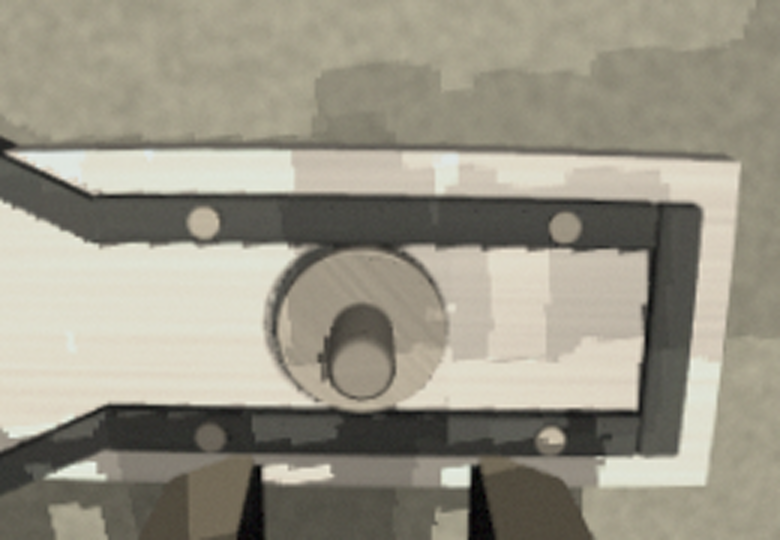

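The wrist crop shows the disc at crop (362,328) inside the pocket against its far wall. A thin pocket crescent shows on the near side (crop x 265–277), and the stem top is at (362,370). I'll check seat height and tilt numerically.

Run:
```python
from h import *
p=manip.grab_frame("wrist")
print("obs disc l/r",200+277/3,200+449/3,"ctr y",130+(248+410)/6,"stemtop",200+362/3,130+370/3)
for b in(.010,.014):
  for tilt in(0,.09):
    yw=-.107; d=np.array([np.sin(yw),-np.cos(yw),0]); up=np.array([0,0,1]); 
    a=np.cos(tilt)*up-np.sin(tilt)*d; f=np.cos(tilt)*d+np.sin(tilt)*up
    c=np.array([.5505,-.0793,b+.022*np.sin(tilt)])
    T=c+.008*a; print(b,tilt,"l",np.round(w2px(p,T-.022*f,True),1),"r",np.round(w2px(p,T+.022*f,True),1),"stem",np.round(w2px(p,c+.038*a,True),1))
plan((.5505,-.0794,.078),-.107)
```

```text
obs disc l/r 292.3333333333333 349.66666666666663 ctr y 239.66666666666669 stemtop 320.6666666666667 253.33333333333331
0.01 0 l [294.1 236.4] r [351.7 236.4] stem [323.  249.1]
0.01 0.09 l [293.3 236.4] r [351.  237.9] stem [318. 250.]
0.014 0 l [293.7 237.9] r [352.1 237.9] stem [323.1 251.1]
0.014 0.09 l [292.9 237.9] r [351.4 239.5] stem [318. 252.]
shift [ 0.0007 -0.0001  0.0641] turn [ 0.0001  0.0027 -0.0001]
```

Zero tilt and the disc's width match a seated die. I'll confirm its height with a light touch on the stem top, expecting contact at TCP z of about 0.067 if it is down and about 0.071 if not.

{"method": "play_rows", "body": {
  "increments": "0 0 0.02 0 0.003 0;0 0 0.04 0 0.003 0;0.0005 0 0.055 0 0.003 0;0.0005 0 0.064 0 0.003 0;0.0005 0 0.068 0 0.003 0;0.0005 0 0.07 0 0.003 0;0.0005 0 0.07 0 0.003 0;0.0005 0 0.07 0 0.003 0",
  "jaw": 0.0
}}

```text
time_s: 22.05
tcp_pos: [0.5519, -0.0795, 0.0738]
tool_rot: [0.999, -0.054, 0.002, 0.0]
contact_force: [0.0, -0.4, 0.4]
width: 0.0007
grasp_force: 0.0
```

{"method": "play_rows", "body": {
  "increments": "0 0 0.0005 0 0 0;0 0 0.001 0 0 0;0 0 0.0015 0 0 0;0 0 0.002 0 0 0;0 0 0.002 0 0 0"
}}

```text
time_s: 22.55
tcp_pos: [0.5514, -0.0795, 0.0711]
tool_rot: [0.999, -0.054, 0.001, 0.0]
contact_force: [-0.9, -0.0, -0.1]
width: 0.0001
grasp_force: 0.0
```

{"method": "play_rows", "body": {
  "increments": "0 0 0.0005 0 0 0;0 0 0.001 0 0 0;0 0 0.0015 0 0 0;0 0 0.002 0 0 0;0 0 0.002 0 0 0"
}}

```text
time_s: 23.05
tcp_pos: [0.5514, -0.0794, 0.0691]
tool_rot: [0.999, -0.054, 0.001, 0.0]
contact_force: [0.3, 0.0, 0.5]
width: 0.0005
grasp_force: 0.0
```

{"method": "play_rows", "body": {
  "increments": "0 0 0.0005 0 0 0;0 0 0.001 0 0 0;0 0 0.0015 0 0 0;0 0 0.002 0 0 0;0 0 0.002 0 0 0"
}}

```text
time_s: 23.55
tcp_pos: [0.5515, -0.0795, 0.0674]
tool_rot: [0.999, -0.054, 0.002, 0.0]
contact_force: [-1.2, 0.3, 2.0]
width: 0.0003
grasp_force: 1.1
```

Contact came at z of about 0.067, so the die is fully down. I'll retreat and hand in.

{"method": "play_rows", "body": {
  "increments": "0 0 -0.01 0 0 0;0 0 -0.05 0 0 0;0 0 -0.09 0 0 0;0 0 -0.1 0 0 0;0 0 -0.1 0 0 0;0 0 -0.1 0 0 0"
}}

```text
time_s: 24.15
tcp_pos: [0.5503, -0.0794, 0.1664]
tool_rot: [0.999, -0.054, 0.001, 0.0]
contact_force: [0.0, -0.9, -0.8]
width: 0.0005
grasp_force: 0.0
```

Run:
```python
from h import *
p=manip.grab_frame("wrist")
for d in manip.trace(p,"die")[:1]:
    e=d["extent"]; print(d["confidence"],px2w(p,((e[0]+e[2])/2,(e[1]+e[3])/2),.018,True))
print(manip.close_job())
```

```text
0.79 [ 0.5507 -0.0795  0.018 ]
the job is handed in; nothing more can be done
None
```

The smaller die was slid into the pocket, checked flat and fully down by a light touch on its stem, and let go; the job is handed in at about 24 s, and no verdict was returned.

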